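Press and slide a weld coupon under the leaf spring

ROBOT

A 7-joint arm with a two-finger parallel gripper is mounted at the origin on the work surface; the furniture and walls round the work are solid. World frame = base frame: x ahead of the robot, y to its left, z up, the work surface at z = 0. Lengths are in mm, angles in rad, forces in N, time in s.
With the tool pointing down it reaches from about 350 to 900 mm from the base axis. Payload 7.2 kg.
Tool frame: the origin (TCP) lies on the centre line of the jaws, within the pads' length; the fingertips stand 19 mm ahead of it and the grasp point (between the pads) is the TCP (bot.tips_ahead is the distance from the TCP to the fingertips, in mm); z points along the fingers, y is the direction in which the jaws open and shut (so a half turn about z gives the same grasp; the last joint's range is limited). The gripper opens to 85 mm and grips with 20 to 120 N. Pads are 22 mm wide; open, the fingers measure 114 mm over their backs; the gripper's body (76 mm by 85 mm) begins 54 mm behind the grasp point. The pads swing forward as they close: fully open they stand 13 mm farther back than shut.
Start: joints at [-1.2, 0.411, -0.013, 1.596, 0.006, 1.134, -0.082], TCP at [265.543, 565.787, 250.297] pointing down, gripper open.
Joint ranges: [-2.95, 2.95], [-0.29, 1.99], [-1.47, 1.44], [0.14, 2.54], [-1.03, 4.17], [0.13, 1.85], [-2.86, 2.86]. Speed limits (rad/s): [2.39, 2.39, 3.01, 3.01, 3.14, 3.14, 3.14].

INTERFACE

Orientations are given as a 3x3 rotation matrix whose columns are the frame's x, y, z axes.
In Python, from rig import telemetry, capture, bot, search_frame, tip_of gives the robot as it stands. The module is installed in compiled form; this text tells all that it offers.
- The arm moves only by the tool carry_out, never from a script. Its argument "rows" is text: rows parted by semicolons, each of 7 numbers parted by spaces: the shift along the tool's x, y, z in mm, then the turn, a rotation vector about the tool's x, y, z in rad, then the finger opening in mm, from 0 to 85.4. A call has 1 to 12 rows; each row is the pose to reach, as a shift and turn from the pose commanded when the call began, along the tool's axes at that moment; what a row does not reach only later rows make up. A row lasts 1/8 s, in which the tool goes at most 62.5 mm and 10.7 degrees, less where a joint would pass 70% of its speed; a pose out of reach is approached as far as the arm can. A call with a gripper value outside its range is refused whole. The fingers move at their own pace and stop on an object; the grip force is fixed at half the most. Time passes only in rows, so rows that repeat a pose let the fingers close. It gives the time, the measured TCP pose, the force and the opening at its end, in the units of the state.
- telemetry.state(): the state, without advancing time (a new reading comes with each control period).
- capture(name): name is "scene" or "side" or "wrist"; returns a dict with "color" (400x640x3 uint8, blue, green, red), "fov_y" (degrees; the focal length in pixels is half the picture's height over the tangent of half this angle, whatever the lens; pixels are square), "cx", "cy" (the principal point, pixels), "distortion" ([k1, k2, p1, p2, k3] as OpenCV has them; the pictures are not rectified), "camera_from_world" (4x4, takes a point from world to camera coordinates). Camera axes: x right, y up, looking along -z (the intrinsics and any distortion apply to the point x, -y, -z); pixel columns grow to the right and rows downward; lengths in mm; the calibration is good to about 2 mm. A picture is of the moment at which its call begins. There is no depth.
- bot.job_done(): hands the job in, once; it reports no verdict.
Trained networks look in a picture, given as the dict that the camera call returned (one of the last four; its "shot" number tells which), for a name from the list of things; names that differ only in an ending like _2 or _b are one class to them, and where a whole thing is asked for, a point or a joint stands for the part that bears it (a point fixed in the world has none). Each returns a list of dicts, best first, with "conf" (0 to 1); they miss things now and then, are a little off and sometimes report something else, mostly with a low value. They report only what shows in the picture. A call takes as long as a camera call.
- search_frame(picture, target): "xyz" ([x, y, z] in mm, in world coordinates, good to about 4 mm: the middle of the surface that is visible of it).
- tip_of(picture, target): "xyz" ([x, y, z] in mm, in world coordinates, good to about 4 mm: a listed point, or the origin of a listed thing).
The state is a dict: "time_s": time; "joint_pos": joint angles; "joint_velocities": joint speeds; "tau": joint torques, N m; "ee_pos": TCP position; "ee_rot": TCP orientation; "contact_force": force on the tool from outside, world axes, zero at the start; "ft_torque": the same for the moment, N m; "width": finger opening in mm.
Only numpy, scipy, OpenCV 4.12 (cv2) and the standard library are available. Lean on these libraries where they do the work, as an engineer would, in place of code of your own. Each camera call takes 0.05 s, during which the arm holds its last target. There are 200 camera calls.

TASK

Load the T-shaped weld coupon into its hold-down fixture without lifting it: with the fingertips press its tail down hard so that the sprung bed sinks, and keep it pressed while you push it forward under the bridge and the leaf spring, fully home against the end stop, so that the sprung bed snaps up again behind it. Then move clear; leave the loose things round the fixture where they lie.

Things in the scene. Friction and masses are not known exactly. Their poses are not given: they have to be found in the camera images.
- fixture: steel hold-down fixture fixed to the bench, 270 long (x) x 116 wide (y) mm, grey base and side rails; origin at the centre of its underside. The coupon travels along its +x between rails (inner faces y = +-31.5, tops z 41). From -x: back wall (inner face x = -129, top z 41), sprung bed (x = -128 to -30.5), fixed bed (x = -30 to 123, top z 24), bridge, leaf spring, end stop
- bridge (a point): middle of the lower near edge of the bridge bar across the rails, at fixture x = 38, z = 34 mm; the bar is 14 mm thick along the travel, its top at z 50, screw heads on it to z 56. A coupon on the raised bed starts with its nose 5 to 13 mm short of the bridge and 5 mm too high to go under it
- end_stop (a point): foot of the end stop's face, at fixture x = 123, z = 24 mm (top of the stop z 41); home, the coupon's nose touches this face, its origin is then at fixture x = 48, z = 24 and its rib stands 9 mm short of the bridge
- coupon: loose steel T-joint weld coupon, about 0.35 kg: flat plate 150 (x) x 60 (y) x 6 mm with an upright rib welded across it from x = -27 to -19, 56 wide, 24 high above the plate. Origin at the centre of the plate's underside, x along the travel (as the fixture's, within a degree), z up. It starts on the raised sprung bed
- tail_pad (a point): centre of the coupon's free tail pad, on the plate's upper face, 51 mm behind the coupon's centre: the pad runs 24 mm to either side of this point along x, to the tail end and to the rib (weld bead 3 mm wide at the rib's foot). Here fingertips can press down and push the rib forward
- lift_bed (a joint): depression of the sprung infeed bed in m: 0 raised (its top 33 mm above the bench), 0.008 fully down (top at 25 mm). With the coupon on it a further push of about 6 N starts it and about 10 N brings it fully down; the coupon passes under the bridge when it is down at least 6 mm. It springs back to 0 when the coupon's tail has passed its end, and then stands as a step behind the coupon.
- leaf (a joint): lift of the leaf spring in rad (30 mm wide steel leaf, from the bridge's far face slanting down along the travel to a toe at fixture x = 92, about 1.5 mm above the fixed bed): 0 with nothing under it, about 0.12 with the coupon's plate under it; it presses with about 5 N and so drags on the plate.
- flat_offcut: bystander: drilled flat bar offcut, 40x110x8 mm, beside the fixture; origin under its centre
- tape_measure: bystander: tape measure, 32x82x66 mm, near the fixture; origin under its centre
- bolt: bystander: large hex bolt lying, 27x80x24 mm, near the fixture; origin under its centre
- channel_piece: bystander: bright folded channel piece, 37x105x26 mm, near the fixture; origin under its centre

How it is judged (in metres and radians):
On the way, in this order (a step that is already met when the one before it is completed fails the run):
1. the fingers press the coupon and sprung bed down before the coupon has gone under the bridge (value of joint lift_bed above 0.005 m and contact force between the fingers and coupon above 2 N and x of coupon in the frame of fixture below -0.015 m), for 0.05 s.
2. the coupon's nose lifts the leaf spring while the bed is held down (value of joint leaf above 0.05 rad and value of joint lift_bed above 0.0045 m and x of coupon in the frame of fixture above 0 m), for 0.05 s.
At the end, for the whole second after the job is handed in: The coupon lies flat on the fixed bed under the bridge and the lifted leaf spring, its nose within 5 mm of the end stop, at rest, and the sprung bed is up again behind it (within 2.5 mm of its top) (x of coupon in the frame of fixture above 0.043 m and z of coupon in the frame of fixture between 0.021 and 0.0265 m and angle between coupon's own z axis and vertical below 0.05 rad and value of joint lift_bed below 0.0025 m and value of joint leaf above 0.05 rad and linear speed of coupon below 0.01 m/s); the robot touches nothing.
It fails at once if the coupon is lifted (12 mm or more above its starting height) (height (world z) of coupon above 0.045 m).
It fails at once if the coupon is tipped (angle between coupon's own z axis and vertical above 0.25 rad).
It fails at once if a bystander is moved by 25 mm or more (distance of any of flat_offcut, tape_measure, bolt, channel_piece from where it was at the start of the episode above 0.025 m).
It also fails if it takes over 38 s, if anything falls off the work surface, if the arm or the gripper's body presses on something with over 40 N, if the wrist force passes 120 N, or if a joint passes its speed limit or range.

## Working session

There is one attempt and no reset: what is moved stays moved. The work goes in short steps, Python scripts to look and compute and a tool call to move; the robot and the scene stay as the last step left them, time stands still between calls to the robot, and variables do not carry over. Pictures are saved under pics/ and viewed, about 8 in all and at most 12, crops included, and the job is handed in when it is done.

Besides the shell and the picture viewer there is one more tool, called by a JSON object that holds its "api" and its "payload", one argument or row to a line. carry_out: Moves the arm, as the interface text tells. Its arguments: {"type":"object","properties":{"rows":{"type":"string"}},"required":["rows"]}

```bash
mkdir -p pics; python3 - <<'E'
from rig import telemetry, capture, bot, search_frame, tip_of
import cv2,numpy as np
s=telemetry.state();print(s['time_s'],s['ee_pos'],np.round(s['ee_rot'],3).tolist(),s['contact_force'],s['width'],bot.tips_ahead)
for c in['scene','side']:
    p=capture(c);cv2.imwrite(f'pics/{c}1.png',p['color'])
    for t in['fixture','bridge','end_stop','coupon','tail_pad']:
        print(c,t,[(np.round(d['xyz'],1).tolist(),round(d['conf'],2)) for d in tip_of(p,t)[:2]])
    for t in ['flat_offcut','tape_measure','bolt','channel_piece']:
        print(c,t,[(np.round(d['xyz'],1).tolist(),round(d['conf'],2)) for d in tip_of(p,t)[:1]])
E
```

```text
0.0 [265.37153966 565.34707217 249.43132323] [[-0.905, 0.425, -0.001], [0.425, 0.905, -0.002], [-0.0, -0.002, -1.0]] [-0.27181698 -0.78775244 -0.24957318] 85.45795652253872 19.0
scene fixture [([504.4, -42.7, 3.5], 0.87)]
scene bridge [([489.8, -3.5, 32.9], 0.56)]
scene end_stop [([468.2, 77.9, 24.1], 0.63)]
scene coupon [([518.5, -86.0, 35.6], 0.78)]
scene tail_pad [([532.0, -135.4, 38.8], 0.97)]
scene flat_offcut [([368.3, -27.4, 2.4], 0.94)]
scene tape_measure [([625.6, 31.0, -0.3], 0.81)]
scene bolt [([632.3, -82.6, 2.8], 0.55)]
scene channel_piece [([417.4, -161.3, -0.7], 0.58)]
side fixture [([499.7, -40.3, -0.2], 0.6)]
side bridge [([489.7, -5.6, 36.8], 0.56)]
side end_stop [([466.0, 78.1, 20.0], 0.56), ([490.3, -6.1, 34.3], 0.31)]
side coupon [([517.1, -82.4, 33.3], 0.94)]
side tail_pad [([533.0, -134.0, 35.4], 0.97)]
side flat_offcut [([368.7, -24.2, -2.7], 0.79)]
side tape_measure [([622.0, 30.7, 1.5], 0.65)]
side bolt [([632.3, -89.7, 2.1], 0.87)]
side channel_piece [([416.8, -164.7, -1.7], 0.86)]
```

View pics/scene1.png

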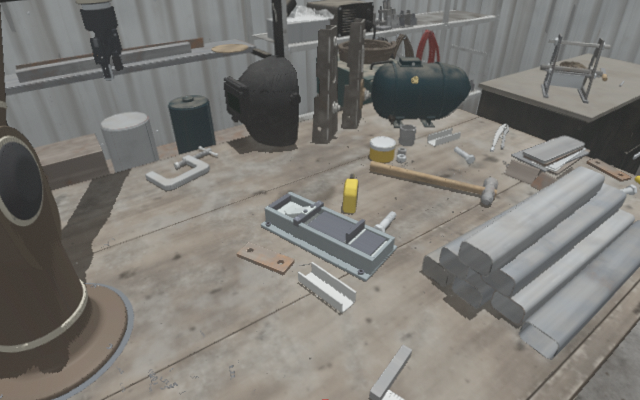

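View pics/side1.png

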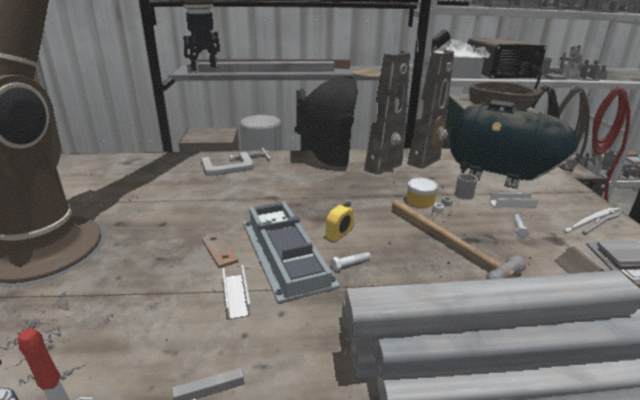

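{"api": "carry_out", "payload": {
  "rows": "-540 -521 80 0 0 -0.735 12;-540 -521 80 0 0 -0.735 12;-540 -521 80 0 0 -0.735 12;-540 -521 80 0 0 -0.735 12;-540 -521 80 0 0 -0.735 12;-540 -521 80 0 0 -0.735 12;-540 -521 80 0 0 -0.735 12;-540 -521 80 0 0 -0.735 12;-540 -521 80 0 0 -0.735 12;-540 -521 80 0 0 -0.735 12;-540 -521 80 0 0 -0.735 12;-540 -521 80 0 0 -0.735 12"
}}

```text
time_s: 2.5
ee_pos: [530.9, -129.4, 171.3]
ee_rot: [[-0.956, -0.292, 0.001], [-0.292, 0.956, 0.0], [-0.001, -0.0, -1.0]]
contact_force: [1.1, 0.8, 0.5]
width: 12.0
```

```bash
python3 - <<'E'
from rig import telemetry, capture, bot, search_frame, tip_of
import cv2,numpy as np
s=telemetry.state();print(s['time_s'],s['ee_pos'],s['contact_force'])
P=dict(fixture=(0,0),bridge=(38,0),end_stop=(123,0))
for c in['scene','side','wrist']:
    p=capture(c)
    if c=='wrist':
        u=p['color'].copy()
        K=200/np.tan(np.radians(p['fov_y']/2)); T=p['camera_from_world']
        def pr(w):
            q=T@np.r_[w,1]; q=q[:3]*[1,-1,-1]
            return cv2.projectPoints(q.reshape(1,3),np.zeros(3),np.zeros(3),np.array([[K,0,p['cx']],[0,K,p['cy']],[0,0,1]]),np.array(p['distortion'],float))[0].ravel()
        for w in [(532.5,-134.7,39),(467,78,24),(489.7,-4.5,34)]:
            a=pr(w);print(a);
            if abs(a).max()<2000: cv2.circle(u,tuple(int(v) for v in a),3,(0,0,255),-1)
        cv2.imwrite('pics/wrist1.png',u)
    for t in['fixture','bridge','end_stop','coupon','tail_pad']:
        print(c,t,[(np.round(d['xyz'],1).tolist(),round(d['conf'],2)) for d in tip_of(p,t)[:2]])
E
```

```text
2.5 [ 530.88310914 -129.36119727  171.27824927] [1.14259619 0.84451364 0.48093997]
scene fixture [([501.5, -42.6, 0.6], 0.72), ([494.2, -3.2, 32.5], 0.49)]
scene bridge [([492.3, -4.9, 33.4], 0.59)]
scene end_stop [([465.2, 74.6, 20.6], 0.57)]
scene coupon [([515.4, -83.9, 30.9], 0.81)]
scene tail_pad [([531.4, -134.7, 39.4], 0.75)]
side fixture [([500.8, -43.7, 1.9], 0.68)]
side bridge [([485.9, -9.2, 34.5], 0.81)]
side end_stop [([464.9, 75.3, 20.3], 0.95)]
side coupon [([520.6, -83.1, 30.2], 0.68), ([534.6, -134.5, 35.5], 0.26)]
side tail_pad [([534.8, -130.4, 32.5], 0.73)]
[307.47506974 187.90070599]
[563.21147276 183.42149027]
[474.77869718 183.2712957 ]
wrist fixture []
wrist bridge [([490.9, -5.0, 34.8], 0.88), ([630.7, -84.5, 1.1], 0.66)]
wrist end_stop [([465.4, 76.5, 23.6], 0.83)]
wrist coupon [([515.8, -84.9, 28.6], 0.87)]
wrist tail_pad [([530.0, -135.9, 40.0], 0.75)]
```

View pics/wrist1.png

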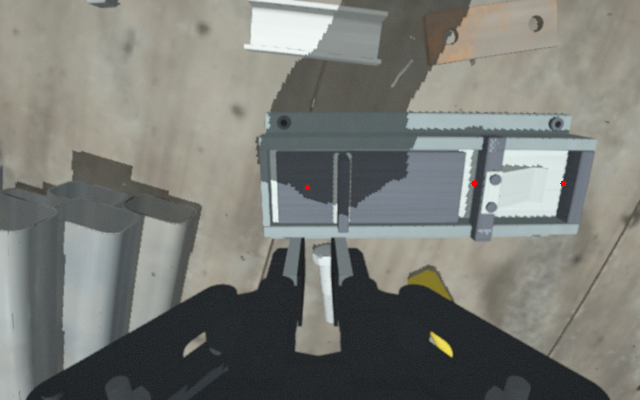

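```bash
python3 - <<'E'
from rig import capture
import cv2,numpy as np
p=capture('wrist');cv2.imwrite('pics/w2.png',cv2.resize(p['color'][100:260,240:620],None,fx=2.1,fy=2.1,interpolation=cv2.INTER_CUBIC))
K=200/np.tan(np.radians(p['fov_y']/2));T=np.array(p['camera_from_world']);R,t=T[:3,:3],T[:3,3]
def w(px,z):
    n=cv2.undistortPoints(np.array([[px]],float),np.array([[K,0,p['cx']],[0,K,p['cy']],[0,0,1]]),np.array(p['distortion'],float)).ravel()
    d=R.T@np.array([n[0],-n[1],-1]);o=-R.T@t
    return np.round(o+d*(z-o[2])/d[2],1)
for n,px,z in [('tail',(275,187),39),('nose',(466,187),39),('ribtop-',(337,187),63),('ribtop+',(350,187),63),('railTL',(275,151),41),('railBL',(275,223),41),('railTR',(470,151),41),('railBR',(470,223),41)]: 
    q=w(px,z); print(n,q,'along tool y',round(float((q[:2]-[530.9,-129.4])@[-.292,.956]),1),'tool x',round(float((q[:2]-[530.9,-129.4])@[-.956,-.292]),1))
E
```

```text
tail [ 539.2 -160.5   39. ] along tool y -32.2 tool x 1.1
nose [494.2 -13.9  39. ] along tool y 121.1 tool x 1.4
ribtop- [ 518.8 -116.7   63. ] along tool y 15.7 tool x 7.9
ribtop+ [ 516.  -107.8   63. ] along tool y 25.0 tool x 7.9
railTL [ 510.9 -167.8   41. ] along tool y -30.9 tool x 30.3
railBL [ 568.  -152.6   41. ] along tool y -33.0 tool x -28.7
railTR [466.3 -23.8  41. ] along tool y 119.8 tool x 30.9
railBR [521.3   1.3  41. ] along tool y 127.8 tool x -29.0
```

View pics/w2.png

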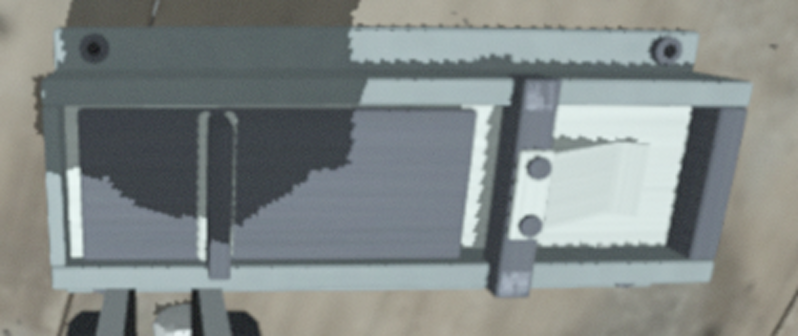

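{"api": "carry_out", "payload": {
  "rows": "1 -6 40 0 0 0 8;1 -6 80 0 0 0 8;1 -6 104 0 0 0 8;1 -6 108 0 0 0 8;1 -6 108 0 0 0 8"
}}

```text
time_s: 4.08
ee_pos: [531.2, -133.7, 63.6]
ee_rot: [[-0.956, -0.292, 0.0], [-0.292, 0.956, -0.0], [-0.0, -0.0, -1.0]]
contact_force: [0.5, -0.2, 0.4]
width: 7.6
```

```bash
python3 - <<'E'
from rig import capture
import cv2
for c in ['wrist']:
    p=capture(c);cv2.imwrite('pics/w3.png',p['color'][80:400,150:640])
E
```

```text
(no output)
```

View pics/w3.png

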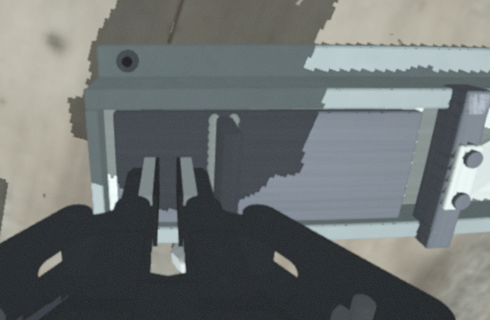

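{"api": "carry_out", "payload": {
  "rows": "0 0 3 0 0 0 8;0 0 6 0 0 0 8;0 0 9 0 0 0 8;0 0 11 0 0 0 8;0 0 11 0 0 0 8"
}}

```text
time_s: 4.75
ee_pos: [531.5, -133.6, 53.0]
ee_rot: [[-0.956, -0.292, 0.001], [-0.292, 0.956, 0.0], [-0.001, -0.0, -1.0]]
contact_force: [-0.8, 0.6, 9.5]
width: 7.9
```

{"api": "carry_out", "payload": {
  "rows": "0 0 2 0 0 0 8;0 0 4 0 0 0 8;0 0 4 0 0 0 8"
}}

```text
time_s: 5.12
ee_pos: [531.5, -133.7, 50.3]
ee_rot: [[-0.957, -0.292, 0.002], [-0.292, 0.957, 0.0], [-0.002, -0.0, -1.0]]
contact_force: [-6.0, 1.9, 22.1]
width: 8.0
```

{"api": "carry_out", "payload": {
  "rows": "0 4 0 0 0 0 8;0 8 0 0 0 0 8;0 12 0 0 0 0 8;0 16 0 0 0 0 8;0 20 0 0 0 0 8;0 24 0 0 0 0 8;0 28 0 0 0 0 8;0 30 0 0 0 0 8;0 30 0 0 0 0 8"
}}

```text
time_s: 6.25
ee_pos: [525.1, -107.9, 50.3]
ee_rot: [[-0.957, -0.29, 0.007], [-0.29, 0.957, -0.003], [-0.006, -0.005, -1.0]]
contact_force: [2.6, -6.9, 11.5]
width: 7.8
```

```bash
python3 - <<'E'
from rig import capture
import cv2
p=capture('wrist');cv2.imwrite('pics/w4.png',p['color'][80:400,150:640])
E
```

```text
(no output)
```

View pics/w4.png

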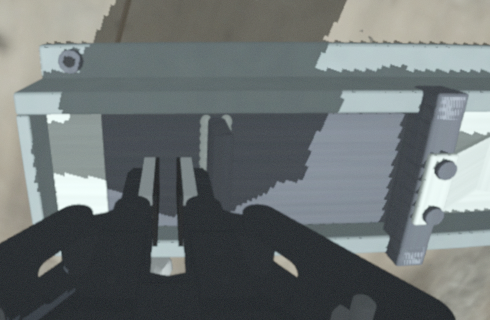

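{"api": "carry_out", "payload": {
  "rows": "0 0 3 0 0 0 8;0 4 3 0 0 0 8;0 8 3 0 0 0 8;0 12 3 0 0 0 8;0 16 3 0 0 0 8;0 20 3 0 0 0 8;0 24 3 0 0 0 8;0 28 3 0 0 0 8;0 32 3 0 0 0 8;0 32 3 0 0 0 8"
}}

```text
time_s: 7.55
ee_pos: [518.4, -84.0, 50.0]
ee_rot: [[-0.958, -0.285, 0.014], [-0.285, 0.959, -0.01], [-0.011, -0.013, -1.0]]
contact_force: [0.2, -26.1, 32.6]
width: 8.3
```

```bash
python3 - <<'E'
from rig import capture,telemetry,tip_of
import cv2,numpy as np
p=capture('wrist');cv2.imwrite('pics/w5.png',p['color'][80:400,150:640])
print(telemetry.state()['contact_force'])
for c in ['wrist','side','scene']:
    p=capture(c);print([(t,[(np.round(d['xyz'],1).tolist(),round(d['conf'],2)) for d in tip_of(p,t)[:1]]) for t in ('coupon','tail_pad','bridge')])
    if c=='side': cv2.imwrite('pics/s5.png',cv2.resize(p['color'][190:310,220:380],None,fx=5,fy=5,interpolation=cv2.INTER_CUBIC))
E
```

```text
[  0.9988705  -27.3531173   32.36199149]
[('coupon', [([508.2, -40.4, 16.8], 0.71)]), ('tail_pad', [([518.5, -88.7, 31.4], 0.79)]), ('bridge', [([491.9, -6.4, 34.2], 0.84)])]
[('coupon', [([504.9, -39.3, 22.6], 0.89)]), ('tail_pad', [([524.7, -92.0, 27.2], 0.87)]), ('bridge', [([490.5, -6.1, 34.1], 0.68)])]
[('coupon', [([504.2, -39.7, 25.2], 0.79)]), ('tail_pad', [([516.9, -89.9, 31.7], 0.69)]), ('bridge', [])]
```

View pics/w5.png

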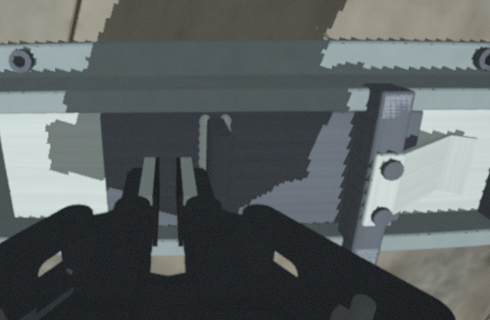

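{"api": "carry_out", "payload": {
  "rows": "0 4 -1 0 0 0 8;0 8 -2 0 0 0 8;0 12 -2 0 0 0 8;0 16 -2 0 0 0 8;0 16 -2 0 0 0 8"
}}

```text
time_s: 8.82
ee_pos: [512.5, -65.1, 50.1]
ee_rot: [[-0.958, -0.287, 0.01], [-0.287, 0.958, -0.006], [-0.008, -0.009, -1.0]]
contact_force: [3.4, -17.6, 17.5]
width: 7.7
```

{"api": "carry_out", "payload": {
  "rows": "0 4 1 0 0 0 8;0 8 1 0 0 0 8;0 12 1 0 0 0 8;0 16 1 0 0 0 8;0 18 1 0 0 0 8;0 18 1 0 0 0 8"
}}

```text
time_s: 9.57
ee_pos: [508.0, -50.5, 50.0]
ee_rot: [[-0.958, -0.285, 0.012], [-0.285, 0.958, -0.008], [-0.009, -0.011, -1.0]]
contact_force: [2.7, -27.4, 25.8]
width: 7.9
```

```bash
python3 - <<'E'
from rig import capture,telemetry,tip_of
import cv2,numpy as np
p=capture('wrist');cv2.imwrite('pics/w6.png',p['color'][80:400,150:640])
for c in ['wrist','side','scene']:
    if c!='wrist':p=capture(c)
    print([(t,[(np.round(d['xyz'],1).tolist(),round(d['conf'],2)) for d in tip_of(p,t)[:1]]) for t in ('coupon','tail_pad','end_stop')])
E
```

```text
[('coupon', [([495.1, -9.9, 20.1], 0.64)]), ('tail_pad', [([508.8, -57.6, 33.1], 0.95)]), ('end_stop', [([462.8, 76.4, 23.0], 0.64)])]
[('coupon', [([495.5, -6.0, 23.3], 0.89)]), ('tail_pad', [([511.3, -56.5, 25.5], 0.93)]), ('end_stop', [([466.3, 75.3, 21.0], 0.95)])]
[('coupon', [([493.8, -5.9, 26.4], 0.78)]), ('tail_pad', []), ('end_stop', [([467.3, 78.0, 22.6], 0.68)])]
```

View pics/w6.png

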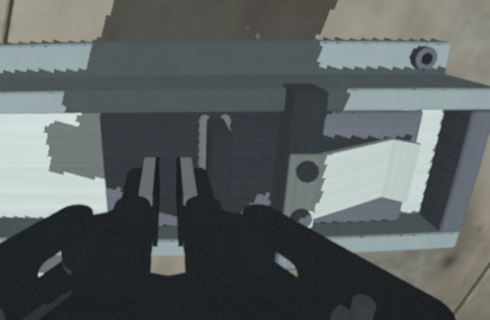

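{"api": "carry_out", "payload": {
  "rows": "0 4 0 0 0 0 8;0 8 0 0 0 0 8;0 12 0 0 0 0 8;0 15 0 0 0 0 8;0 15 0 0 0 0 8"
}}

```text
time_s: 10.8
ee_pos: [503.7, -36.8, 49.3]
ee_rot: [[-0.959, -0.284, 0.012], [-0.284, 0.959, -0.009], [-0.009, -0.012, -1.0]]
contact_force: [5.1, -29.5, 17.9]
width: 7.9
```

{"api": "carry_out", "payload": {
  "rows": "0 3 0 0 0 0 8;0 6 0 0 0 0 8;0 8 0 0 0 0 8;0 8 0 0 0 0 8"
}}

```text
time_s: 11.3
ee_pos: [503.5, -36.3, 49.5]
ee_rot: [[-0.96, -0.278, 0.017], [-0.278, 0.96, -0.016], [-0.012, -0.02, -1.0]]
contact_force: [12.6, -53.0, 10.7]
width: 8.0
```

```bash
python3 - <<'E'
from rig import capture,telemetry,tip_of
import cv2,numpy as np
p=capture('wrist');cv2.imwrite('pics/w7.png',p['color'][80:400,150:640])
for c in ['wrist','side','scene']:
    if c!='wrist':p=capture(c)
    print([(t,[(np.round(d['xyz'],1).tolist(),round(d['conf'],2)) for d in tip_of(p,t)[:1]]) for t in ('coupon','tail_pad','end_stop')])
E
```

```text
[('coupon', []), ('tail_pad', [([504.0, -43.4, 33.1], 0.86)]), ('end_stop', [([465.0, 77.8, 26.9], 0.94)])]
[('coupon', [([491.0, 7.1, 22.6], 0.88)]), ('tail_pad', [([509.2, -43.9, 28.6], 0.8)]), ('end_stop', [([465.6, 77.3, 20.3], 0.95)])]
[('coupon', [([488.3, 5.1, 23.6], 0.94)]), ('tail_pad', [([504.9, -44.9, 31.3], 0.62)]), ('end_stop', [([466.8, 73.5, 21.8], 0.71)])]
```

View pics/w7.png

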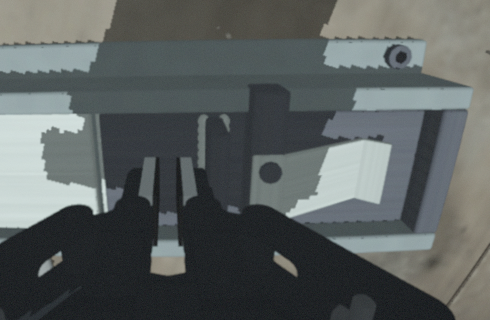

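{"api": "carry_out", "payload": {
  "rows": "0 -5 0 0 0 0 8;0 -10 -1 0 0 0 8;0 -10 -1 0 0 0 8"
}}

```text
time_s: 12.28
ee_pos: [503.7, -36.9, 49.4]
ee_rot: [[-0.958, -0.285, 0.01], [-0.285, 0.958, -0.007], [-0.008, -0.009, -1.0]]
contact_force: [6.6, -23.1, 7.7]
width: 8.0
```

{"api": "carry_out", "payload": {
  "rows": "0 -4 -1 0 0 0 8;0 -5 -4 0 0 0 8;0 -7 -8 0 0 0 8;0 -9 -14 0 0 0 8;0 -9 -14 0 0 0 8"
}}

```text
time_s: 12.9
ee_pos: [502.0, -37.7, 61.7]
ee_rot: [[-0.956, -0.292, 0.001], [-0.292, 0.956, 0.0], [-0.001, 0.0, -1.0]]
contact_force: [1.1, -1.8, 1.2]
width: 8.2
```

Free of the part; rise well clear and look.

{"api": "carry_out", "payload": {
  "rows": "0 -3 -20 0 0 0 8;0 -5 -60 0 0 0 8;0 -40 -110 0 0 0 8;0 -60 -130 0 0 0 8;0 -60 -130 0 0 0 8;0 -60 -130 0 0 0 8"
}}

```text
time_s: 13.65
ee_pos: [518.3, -93.9, 189.9]
ee_rot: [[-0.956, -0.293, -0.002], [-0.293, 0.956, 0.001], [0.002, 0.002, -1.0]]
contact_force: [0.4, 0.0, -0.6]
width: 7.7
```

```bash
python3 - <<'E'
from rig import capture,telemetry,tip_of
import cv2,numpy as np
p=capture('wrist');cv2.imwrite('pics/w8.png',cv2.resize(p['color'][80:280,240:640],None,fx=2,fy=2))
print(telemetry.state()['contact_force'])
for c in ['wrist','side','scene']:
    if c!='wrist':p=capture(c)
    print([(t,[(np.round(d['xyz'],1).tolist(),round(d['conf'],2)) for d in tip_of(p,t)[:1]]) for t in ('coupon','tail_pad','end_stop','flat_offcut','tape_measure','bolt','channel_piece')])
E
```

```text
[-0.57101795  0.3470643  -0.01864931]
[('coupon', [([493.0, 2.1, 20.8], 0.58)]), ('tail_pad', [([503.5, -38.5, 31.4], 0.68)]), ('end_stop', [([462.3, 77.9, 21.6], 0.91)]), ('flat_offcut', [([368.7, -29.3, 4.7], 0.69)]), ('tape_measure', [([622.2, 24.9, 1.7], 0.63)]), ('bolt', []), ('channel_piece', [([414.7, -161.6, -2.4], 0.73)])]
[('coupon', [([492.4, 4.9, 20.2], 0.75)]), ('tail_pad', [([510.3, -42.7, 26.4], 0.58)]), ('end_stop', [([463.9, 74.9, 23.8], 0.67)]), ('flat_offcut', [([364.7, -26.8, -1.4], 0.95)]), ('tape_measure', [([624.2, 29.2, 0.0], 0.98)]), ('bolt', [([630.6, -91.2, 0.4], 0.86)]), ('channel_piece', [([418.5, -168.7, -0.7], 0.8)])]
[('coupon', [([488.6, 3.5, 26.2], 0.85)]), ('tail_pad', [([505.1, -43.6, 30.0], 0.95)]), ('end_stop', [([468.1, 74.9, 22.0], 0.85)]), ('flat_offcut', [([367.2, -26.3, 1.1], 0.83)]), ('tape_measure', [([623.7, 30.0, 0.3], 0.69)]), ('bolt', [([630.7, -84.4, 0.3], 0.76)]), ('channel_piece', [([416.7, -161.2, 2.8], 0.76)])]
```

View pics/w8.png

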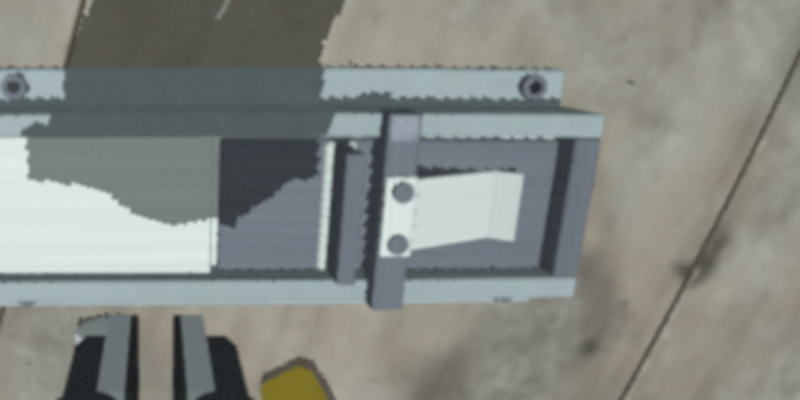

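```bash
python3 -c "
from rig import bot
print(bot.job_done())"
```

```text
the job is handed in; nothing more can be done
None
```

The coupon is loaded and the job is handed in. I pressed its tail down with the fingertips until the sprung bed bottomed, at about 22 N. I then pushed it under the bridge and leaf spring, keeping it pressed, until it stopped against the end stop, where the resisting force rose to about 53 N. I then eased the force off, lifted away and finished with the TCP at z = 190 mm at about 13.7 s.

**Final checks:**
- **Coupon position:** The last close picture shows the nose against the end stop with no visible gap, the leaf lying on the plate and the rib just short of the bridge. The networks put the coupon's origin at about (491, 3.5), 73–78 mm from the end stop, against the nominal 75 mm.
- **Sprung bed:** It stands as a step behind the tail. I judged this from the pictures, as nothing reads the joint itself.
- **Contact and loose things:** The wrist force is about 0 N, and none of the four bystanders has moved beyond the networks' error. The bolt did not show in the last wrist picture, but both other cameras found it in place.

**Disagreements:** The networks' readings of the coupon's height varied by several mm (20–26 mm), so I could not confirm to the millimetre that it lies flat. The joint conditions for the two steps on the way were not reported; I inferred them from the forces, the tool height and the pictures.

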